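Wet the long brush and scrub out the tilted pot

TASK

Take the long brush out of its stand, wet it by pressing its bristle end down on the solvent dispenser's steel dish until the dish reaches its stop, and let the dish spring back. Then scrub out the tilted metal pot with three strokes along its axis, each pressing the bristle end down gently on the pot's floor until the sprung head visibly gives, then drawing it back to within 4 cm of the rim, still inside the pot. Finally stand the brush back in its stand, bristles down, and let go; leave the dispenser upright in its place and do not disturb the other things.

Things in the scene. Friction and masses are not known exactly. Their poses are not given: they have to be found in the camera images.
- brush: long round bottle brush, 205 mm, 0.06 to 0.14 kg, upright in the stand at the start. Origin: centre of the flat bristle end; +z along the brush to the butt. Bristle head 28 mm diameter, z 0 to 45 mm, sprung along the shank (joint head); steel shank 10 mm diameter to z = 125 mm; wooden handle 22 mm diameter, z 125 to 205 mm, to grip. Yaw has no meaning. May slide in the fingers.
- head (a joint): how far the bristle head is pushed up its shank, in m: 0 free, 0.005 at its stop, 1.5 N per mm, springs back; hard beyond the stop.
- stand: fixed round brush stand: foot disc 80 mm diameter, 8 mm thick, carrying an upright aluminium cup, outer diameter 48, inner diameter 40 mm, rim at z = 70 mm. Origin: centre of the underside, z up. The cup's inner floor is at z = 12 mm, on which the bristle end stands.
- pump_bottle: loose square solvent dispenser bottle, body 66 x 66 x 93 mm, 0.34 kg, whole height 136 mm with the spring-loaded steel dish (40 mm diameter, outer rim at z = 136 mm) on its axis. Origin: centre of the underside, z up.
- dish_top (a point): centre of the dish at the level of its rim, 136 mm above the bench at rest; moves down with the dish.
- pump_bottle_pump (a joint): travel of the dish in m: 0 up, 0.008 at its hard stop, which takes about 9 N (the brush head gives its 5 mm as well); springs back by itself to about 0.001.
- pot: round aluminium pot held stiffly in its holder, leaning 24 to 34 degrees from vertical, mouth towards the robot (lean and direction vary; stays put; over 25 N is too much). Origin on its axis at the pivot; +z along the axis out of the mouth. Outer diameter 60, inner 52 mm; rim at z = +66 mm. Its flat floor is set anywhere from z = -45 to -17 mm and is not measured: find it by touch.
- holder: the pot's fixed holder: base plate 120 x 110 x 8 mm, two upright cheeks 86 mm apart (along its y), whose tops are rounded about the pivot, 131 mm high. Origin: centre of the underside; the pot's mouth leans to its -x. The pivot is 114 mm above the origin.
- note_pad: bystander: yellow paper note pad 76 x 76 x 18 mm lying between the stand and the dispenser; origin centre of underside.
- module_box: bystander: black module box 65 x 72 x 30 mm, left of the pot; origin centre of underside.
There are look-alikes about, which are no part of the job. What is meant by the stand is not orange or red, and is the larger of those in its own colour.

How it is judged:
On the way, in this order (a step that is already met when the one before it is completed fails the run):
1. the brush's bristle end presses the dispenser's steel dish down to its stop (value of joint pump_bottle_pump above 0.0068 m and contact force between brush and pump_bottle above 1 N), for 0.1 s.
2. the dish is let spring back up (value of joint pump_bottle_pump below 0.003 m), for 0.1 s.
3. first stroke: the bristle end bears on the floor deep in the pot, so that the sprung head gives more than 2 mm (x of brush in the frame of pot between -0.026 and 0.026 m and y of brush in the frame of pot between -0.026 and 0.026 m and z of brush in the frame of pot below 0 m and value of joint head above 0.002 m and contact force between brush and pot above 1.5 N), for 0.15 s.
4. first stroke: bristle end drawn back to less than 44 mm from the rim, seen still inside the pot (x of brush in the frame of pot between -0.026 and 0.026 m and y of brush in the frame of pot between -0.026 and 0.026 m and z of brush in the frame of pot between 0.022 and 0.066 m).
5. second stroke: the bristle end bears on the floor deep in the pot, so that the sprung head gives more than 2 mm (all of step 3), for 0.15 s.
6. second stroke: bristle end drawn back to less than 44 mm from the rim, seen still inside the pot (all of step 4).
7. third stroke: the bristle end bears on the floor deep in the pot, so that the sprung head gives more than 2 mm (all of step 5), for 0.15 s.
8. third stroke: bristle end drawn back to less than 44 mm from the rim, seen still inside the pot (all of step 6).
At the end, for the whole second after the job is handed in: the brush stands at rest in its stand, bristle end on the cup's floor (within 8 mm), leaning less than 14 degrees, let go; the dispenser stands upright within 50 mm of where it was, its dish up (angle between brush's own z axis and vertical below 0.25 rad and horizontal distance between brush and stand below 0.012 m and z of brush in the frame of stand below 0.02 m and linear speed of brush below 0.02 m/s and angle between pump_bottle's own z axis and vertical below 0.1 rad and distance of pump_bottle from where it was at the start of the episode below 0.05 m and value of joint pump_bottle_pump below 0.003 m); the robot touches nothing.
It fails at once if the brush and the pot push on each other with more than 25 N (contact force between brush and pot above 25 N).
It fails at once if the dispenser tips more than 17 degrees or is shifted more than 50 mm (angle between pump_bottle's own z axis and vertical above 0.3 rad or distance of pump_bottle from where it was at the start of the episode above 0.05 m).
It fails at once if the note pad or module box is shifted more than 30 mm (distance of any of note_pad, module_box from where it was at the start of the episode above 0.03 m).
It also fails if it takes over 72 s, if anything falls off the work surface, if the arm or the gripper's body presses on something with over 40 N, if the wrist force passes 120 N, or if a joint passes its speed limit or range.

ROBOT

A 6-joint arm with a two-finger parallel gripper is mounted at the origin on a cart in front of the work surface, level with it; the furniture and walls round the work are solid. World frame = base frame: x ahead of the robot, y to its left, z up, the work surface at z = 0. Lengths are in m, angles in rad, forces in N, time in s.
With the tool pointing down it reaches from about 0.325 to 0.775 m from the base axis. Payload 5.5 kg.
Tool frame: the origin (TCP) lies between the finger pads; the fingertips stand 8 mm ahead of it and the grasp point (between the pads) lies 11 mm behind it (tcp_to_tips is the distance from the TCP to the fingertips, in m); z points along the fingers, y is the line along which they close (so a half turn about z gives the same grasp; the last joint's range is limited). The gripper opens to 88 mm and grips with 3 to 60 N. Pads are 20 mm wide; open, the fingers measure 115 mm over their backs; the gripper's body (75 mm by 178 mm) begins 61 mm behind the grasp point.
Start: joints at [1.045, 0.091, 1.231, -0, 1.82, -0.057], TCP at [0.271, 0.535, 0.231] pointing down, gripper open.
Joint ranges: [-2.87, 2.87], [-0.86, 2.18], [0.17, 2.46], [-1.51, 4.65], [0.06, 2.69], [-2.65, 2.65]. Speed limits (rad/s): [2.57, 2.57, 3.01, 3.14, 3.14, 3.14].

INTERFACE

Orientations are given as a unit quaternion [w, x, y, z].
In Python, from bench import * gives the robot as it stands. Calls block until the motion is done:
- move_to(position, orientation): joint-space move of the TCP to a pose.
- move_l(position, speed=0.15, orientation=None): straight line of the TCP; orientation=None keeps the orientation; speed is the mean speed in m/s.
- movej(angles): joint-space move.
- gripper_open() and close(): open the fingers fully, or close them until they stop; the grip force is fixed at half the most.
- hold(seconds).
- inverse_kinematics(position, orientation): joint angles nearest the present ones, or None.
- state(): the state.
- get_image(name): name is "scene" or "side" or "wrist"; returns a dict with "frame" (480x640x3 uint8, blue, green, red), "depth" (480x640 float32, m along the optical axis (not along the pixel's ray), 0 where there is no reading), "camera_matrix" (3x3 intrinsics, pixels), "k1" (the pictures are not rectified: a ray, as slopes to the right and down, at radius r is drawn at 1 + k1 r^2 times it, then the intrinsics apply), "view" (4x4, takes a point from world to camera coordinates). Camera axes: x right, y up, looking along -z (the intrinsics and any distortion apply to the point x, -y, -z); pixel columns grow to the right and rows downward; lengths in m; the calibration is good to about 2 mm. A picture is of the moment at which its call begins.
A pose or a line that the arm cannot do raises IKError and nothing moves.
- job_done(): hands the job in; it is judged then, once.
The state is a dict: "time": time; "joint_pos": joint angles; "dq": joint speeds; "joint_torque": joint torques, N m; "ee_pos": TCP position; "ee_rot": TCP orientation; "ft_force": force on the tool from outside, world axes, zero at the start; "moment": the same for the moment, N m; "finger_gap": finger opening in m; "finger_force": force on a finger pad.
Only numpy, scipy, OpenCV 4.12 (cv2) and the standard library are available. Lean on these libraries where they do the work, as an engineer would, in place of code of your own. Each camera call takes 0.05 s, during which the arm holds its last target. There are 200 camera calls.

## Working session

There is one attempt and no reset: what is moved stays moved. The work goes in short steps, each a Python script; the robot and the scene stay as the last script left them, time stands still between calls to the robot, and variables do not carry over. Pictures are saved under pics/ and viewed, at most 10 in all, crops included, and the job is handed in when it is done.

```bash
mkdir -p pics; cat > h.py <<'E'
from bench import *
import numpy as np, cv2
from scipy.spatial.transform import Rotation as R
def cloud(im):
    K=im["camera_matrix"];k1=im["k1"];d=im["depth"]
    v,u=np.mgrid[0:480,0:640]
    K=np.array(K);xd=(u-K[0,2])/K[0,0];yd=(v-K[1,2])/K[1,1]
    x,y=xd.copy(),yd.copy()
    for _ in range(8):
        s=1+k1*(x*x+y*y);x,y=xd/s,yd/s
    P=np.stack([x*d,-y*d,-d,np.ones_like(d)],-1)@np.linalg.inv(np.array(im["view"])).T
    P=P[...,:3].copy();P[d<=0]=np.nan
    return P
E
python3 - <<'E'
from h import *
import pickle
for n in ("scene","side"):
    im=get_image(n);pickle.dump(im,open(n+".pkl","wb"));cv2.imwrite(f"pics/{n}.png",im["frame"])
    print(n,np.linalg.inv(np.array(im["view"]))[:3,3])
print(state())
E
```

```text
scene [-0.5503744  -0.46505161  0.77999699]
side [ 0.25502094 -0.87707323  0.6431324 ]
{'time': 0.1, 'joint_pos': array([ 1.04531527e+00,  9.18051470e-02,  1.23176156e+00, -1.55606196e-05,
        1.81979795e+00, -5.67073122e-02]), 'dq': array([-0.00038014, -0.00284973, -0.00149488, -0.00087464, -0.00074681,
       -0.0007265 ]), 'joint_torque': array([ 1.88161830e-03, -4.47856414e+01, -4.07572317e+01,  7.00352015e-02,
        2.83330976e-02, -8.40073585e-05]), 'ee_pos': array([0.27095982, 0.5350516 , 0.22960922]), 'ee_rot': array([-2.47058039e-04,  2.32248432e-01,  9.72656096e-01, -8.50891975e-04]), 'ft_force': array([-0.55121801,  0.41887636,  0.54656543]), 'moment': array([-0.01623528, -0.04755959,  0.08943242]), 'finger_force': 0.0, 'finger_gap': 0.08796753059585925}
```

View pics/scene.png

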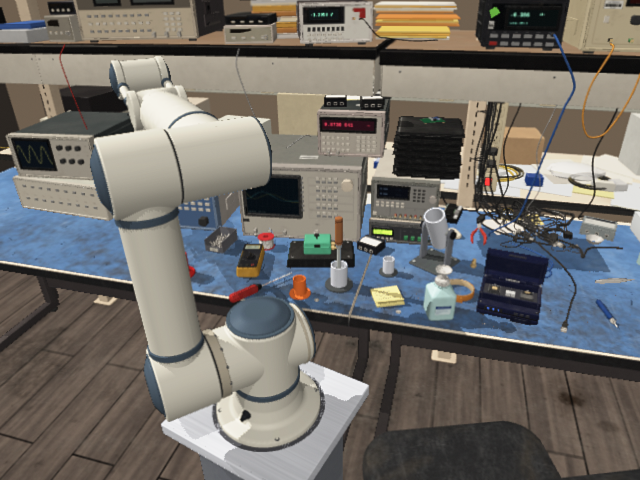

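View pics/side.png

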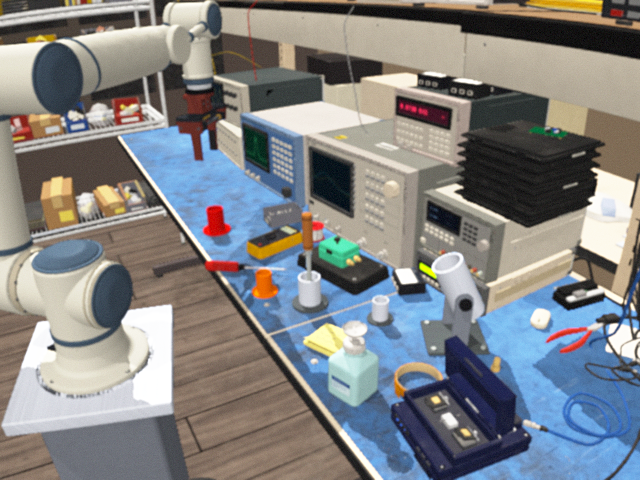

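The scene view shows the brush in the grey stand (about 339,250), the dispenser (440,300), the pot (437,230), the note pad (387,296) and the module box (371,244). In the side view they are at (308,255), (353,370), (458,290), (326,340) and (408,281).

```bash
python3 - <<'E'
from h import *
import pickle
boxes={"scene":[(310,200,510,330)],"side":[(280,200,500,410)]}
outs=[]
for n in boxes:
    im=pickle.load(open(n+".pkl","rb"));P=cloud(im);np.save(n+".npy",P)
    x0,y0,x1,y1=boxes[n][0]
    c=cv2.resize(im["frame"][y0:y1,x0:x1],(400,int(400*(y1-y0)/(x1-x0))),interpolation=cv2.INTER_CUBIC)
    outs.append(c)
    for lab,pts in {"scene":dict(brush=[(338,220),(338,230),(338,240),(338,255)],cup=[(339,275),(334,275),(344,275)],cuprim=[(331,265),(346,265)],pump=[(444,270),(440,267),(449,267)],body=[(440,300)],pot=[(434,215),(433,230),(440,235)],pad=[(387,296)],bench=[(360,300)]),
      "side":dict(brush=[(307,217),(307,230),(307,243)],cup=[(309,290)],dish=[(355,325),(355,330)],body=[(353,380)],pot=[(455,260),(462,290)],pad=[(326,340)],bench=[(350,300)])}[n].items():
        print(n,lab,[P[v,u].round(3).tolist() for u,v in pts])
h=max(c.shape[0] for c in outs)
cv2.imwrite("pics/c.png",np.hstack([cv2.copyMakeBorder(c,0,h-c.shape[0],0,0,0) for c in outs]))
E
```

```text
scene brush [[0.442, 0.075, 0.214], [0.439, 0.073, 0.187], [0.441, 0.074, 0.155], [0.448, 0.078, 0.103]]
scene cup [[0.432, 0.066, 0.051], [0.43, 0.081, 0.047], [0.446, 0.058, 0.046]]
scene cuprim [[0.435, 0.093, 0.074], [0.457, 0.057, 0.073]]
scene pump [[0.473, -0.21, 0.129], [0.474, -0.199, 0.133], [0.479, -0.22, 0.137]]
scene body [[0.431, -0.22, 0.067]]
scene pot [[0.709, -0.102, 0.155], [0.653, -0.12, 0.136], [0.669, -0.137, 0.116]]
scene pad [[0.458, -0.068, 0.01]]
scene bench [[0.415, -0.008, 0.003]]
side brush [[0.449, 0.073, 0.21], [0.447, 0.068, 0.184], [0.446, 0.068, 0.155]]
side cup [[0.445, 0.057, 0.049]]
side dish [[0.468, -0.196, 0.13], [0.465, -0.206, 0.127]]
side body [[0.45, -0.249, 0.06]]
side pot [[0.695, -0.095, 0.164], [0.687, -0.146, 0.13]]
side pad [[0.449, -0.07, 0.01]]
side bench [[0.537, 0.064, 0.003]]
```

View pics/c.png

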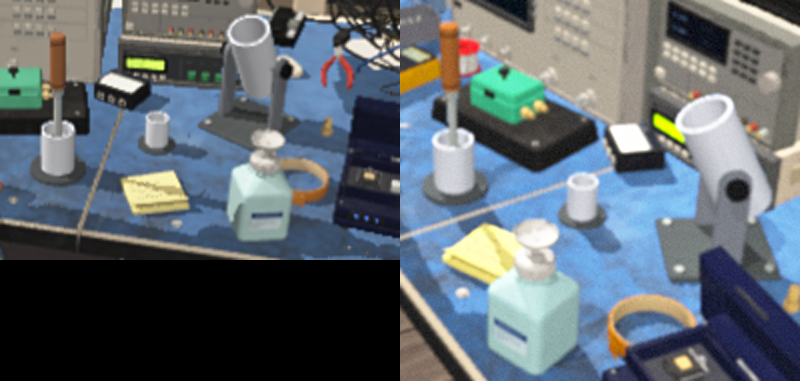

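The enlarged crops confirm the brush in the larger grey stand, a small look-alike cup beside it, the dispenser dish facing up, and the pot mouth tilted towards the robot.

```bash
cat > fit.py <<'E'
from h import *
from scipy.optimize import least_squares
def fitcyl(Q,r,c0,a0,zr=None):
    # params: centre, axis (unnormalised small) ; robust
    a0=np.array(a0,float)/np.linalg.norm(a0)
    B=np.linalg.svd(a0[None])[2][1:]
    def un(p):
        a=a0+B.T@p[2:4]; a/=np.linalg.norm(a); return np.array(c0)+B.T@p[:2],a
    def f(p):
        c,a=un(p);d=Q-c;d=d-np.outer(d@a,a);return np.linalg.norm(d,axis=1)-r
    s=least_squares(f,[0,0,0,0],loss="soft_l1",f_scale=0.002)
    c,a=un(s.x);return c,a,np.median(np.abs(f(s.x)))
def box(P,lo,hi):
    Q=P.reshape(-1,3);return Q[((Q>lo)&(Q<hi)).all(1)]
E
python3 - <<'E'
from fit import *
A={n:np.load(n+".npy") for n in("scene","side")}
A["both"]=np.concatenate([A["scene"].reshape(-1,3),A["side"].reshape(-1,3)])
for n,P in A.items():
    print(n)
    for lab,lo,hi,r,c0,a0 in [("handle",(.42,.04,.135),(.47,.1,.25),.011,(.447,.075,.17),(0,0,1)),("cup",(.40,.03,.02),(.49,.11,.066),.024,(.447,.075,.04),(0,0,1))]:
        Q=box(P,lo,hi);c,a,e=fitcyl(Q,r,c0,a0);print(lab,len(Q),c.round(4),a.round(3),e.round(4),Q[:,2].max().round(3))
    Q=box(P,(.60,-.2,.085),(.78,-.03,.25))
    # outer wall only: iterate
    c,a=np.array([.70,-.115,.15]),np.array([-.47,0.1,.87])
    for it in range(6):
        d=Q-c;rr=np.linalg.norm(d-np.outer(d@a,a),axis=1);h=d@a
        S=Q[(abs(rr-.03)<(.012 if it<2 else .004))]
        c,a,e=fitcyl(S,.03,c,a)
    print("pot",len(S),c.round(4),a.round(3),e.round(4),"lean",np.degrees(np.arccos(a[2])).round(1))
    c=c+a*((.114-c[2])/a[2]); h=(S-c)@a; print(" axis at z=.114",c.round(4),"rim",np.percentile(h,[98,99.5]).round(4))
    D=box(P,(.43,-.26,.124),(.52,-.16,.15)); print("dish",len(D),D.min(0).round(3),D.max(0).round(3),((D.min(0)+D.max(0))/2).round(4))
    s=least_squares(lambda p:np.maximum(np.hypot(D[:,0]-p[0],D[:,1]-p[1])-.02,0)*3,D.mean(0)[:2]); print(s.x)
    N=box(P,(.38,-.30,.02),(.56,-.12,.085)); print("body",len(N),np.percentile(N,[2,98],0).round(3))
E
```

```text
scene
handle 232 [0.452  0.0787 0.17  ] [-0.002 -0.009  1.   ] 0.0013 0.22
cup 281 [0.4521 0.0783 0.04  ] [-0.018 -0.001  1.   ] 0.0014 0.066
pot 570 [ 0.6856 -0.1175  0.1426] [-0.461  0.114  0.88 ] 0.0014 lean 28.3
 axis at z=.114 [ 0.7006 -0.1213  0.114 ] rim [0.0692 0.071 ]
dish 140 [ 0.443 -0.231  0.125] [ 0.486 -0.191  0.139] [ 0.4646 -0.2109  0.1319]
[ 0.46446971 -0.21092773]
body 862 [[ 0.421 -0.298  0.021]
 [ 0.546 -0.173  0.084]]
side
handle 398 [0.45   0.0801 0.17  ] [0.001 0.005 1.   ] 0.001 0.216
cup 489 [0.4502 0.0803 0.04  ] [-0.012 -0.042  0.999] 0.0011 0.066
pot 1448 [ 0.684  -0.1154  0.1414] [-0.446  0.099  0.89 ] 0.001 lean 27.2
 axis at z=.114 [ 0.6977 -0.1184  0.114 ] rim [0.0658 0.0666]
dish 341 [ 0.442 -0.231  0.125] [ 0.483 -0.189  0.136] [ 0.4625 -0.2101  0.1304]
[ 0.46269577 -0.20975405]
body 2042 [[ 0.421 -0.299  0.022]
 [ 0.554 -0.202  0.084]]
both
handle 630 [0.4507 0.0797 0.17  ] [0.001 0.001 1.   ] 0.0012 0.22
cup 770 [0.4509 0.0798 0.04  ] [-0.009 -0.034  0.999] 0.0014 0.066
pot 2010 [ 0.6843 -0.1157  0.1416] [-0.444  0.095  0.891] 0.0013 lean 27.0
 axis at z=.114 [ 0.6981 -0.1187  0.114 ] rim [0.0664 0.0681]
dish 481 [ 0.442 -0.231  0.125] [ 0.486 -0.189  0.139] [ 0.4641 -0.2101  0.1318]
[ 0.46356472 -0.21021714]
body 2904 [[ 0.421 -0.299  0.021]
 [ 0.553 -0.181  0.084]]
```

```bash
cat >> h.py <<'E'
ST=np.array([.4508,.0797,0]); DISH=np.array([.4635,-.210,.136])
PV=np.array([.6985,-.119,.114]); AX=np.array([-.448,.099,.889]); AX/=np.linalg.norm(AX)
UP=np.array([0,0,1.]); G=.173   # grasp point height above the bristle end
def pose(end,a=UP,rad=None,g=None):
    """TCP pose that puts the bristle end at `end` with the brush axis along a."""
    g=G if g is None else g
    rad=np.r_[end[:2],0] if rad is None else rad
    y=rad-a*(rad@a); y/=np.linalg.norm(y); z=-a; x=np.cross(y,z)
    q=R.from_matrix(np.stack([x,y,z],1)).as_quat()
    return np.asarray(end)+a*(g-.011), q[[3,0,1,2]]
def pot(z): return PV+AX*z
RP=np.array([PV[0],PV[1],0])
E
python3 - <<'E'
from h import *
W=dict(above=pose(ST+UP*.10),grasp=pose(ST+UP*.012),lift=pose(ST+UP*.18),dish=pose(DISH+UP*.03),press=pose(DISH-UP*.014),
 potin=pose(pot(.11),AX,RP),potback=pose(pot(.045),AX,RP),floor=pose(pot(-.045),AX,RP))
for k,(p,q) in W.items():
    j=inverse_kinematics(p,q); print(k,p.round(3),None if j is None else np.round(j,2))
P=np.load("side.npy").reshape(-1,3)
Q=P[(P[:,0]>.3)&(P[:,0]<.85)&(abs(P[:,1])<.4)&(P[:,2]>.12)]
H,_,_=np.histogram2d(Q[:,0],Q[:,1],bins=[np.arange(.3,.86,.05),np.arange(-.4,.41,.1)],weights=None)
for i in range(11):
    print(round(.3+.05*i,2),[round(float(max([0]+list(Q[(Q[:,0]//.05==6+i)&(Q[:,1]//.1==j-4),2]))),2) for j in range(8)])
E
```

```text
above [0.451 0.08  0.262] [ 0.1  -0.28  1.52 -0.    1.9  -0.07]
grasp [0.451 0.08  0.174] [ 0.1  -0.3   1.7  -0.    1.75 -0.07]
lift [0.451 0.08  0.342] [ 0.1  -0.23  1.34 -0.    2.04 -0.07]
dish [ 0.464 -0.21   0.328] [-0.49 -0.11  1.26 -0.    2.   -0.07]
press [ 0.464 -0.21   0.284] [-0.49 -0.14  1.36 -0.    1.92 -0.07]
potin [ 0.577 -0.092  0.356] [-0.22 -0.33  1.46 -0.    1.53 -0.05]
potback [ 0.606 -0.099  0.298] [-0.22 -0.28  1.53 -0.    1.42 -0.05]
floor [ 0.646 -0.107  0.218] [-0.22 -0.19  1.59 -0.    1.26 -0.05]
0.3 [0.0, 0.0, 0.0, 0.0, 0.0, 0.0, 0.0, 0.0]
0.35 [0.0, 0.0, 0.0, 0.0, 0.0, 0.0, 0.0, 0.0]
0.4 [0.0, 0.14, 0.13, 0.0, 0.22, 0.0, 0.0, 0.0]
0.45 [0.0, 0.14, 0.14, 0.0, 0.22, 0.0, 0.0, 0.0]
0.5 [0.0, 0.0, 0.0, 0.0, 0.0, 0.0, 0.0, 0.0]
0.55 [0.15, 0.14, 0.0, 0.0, 0.0, 0.0, 0.0, 0.26]
0.6 [0.15, 0.14, 0.16, 0.16, 0.0, 0.23, 0.26, 0.26]
0.65 [0.0, 0.0, 0.19, 0.18, 0.0, 0.26, 0.26, 0.26]
0.7 [0.0, 0.0, 0.17, 0.23, 0.23, 0.41, 0.41, 0.59]
0.75 [0.0, 0.0, 0.0, 0.37, 0.59, 0.59, 0.59, 0.61]
0.8 [0.0, 0.0, 0.59, 0.59, 0.59, 0.59, 0.61, 0.61]
```

```bash
python3 - <<'E'
from h import *
move_l([.271,.535,.34],.3)
p,q=pose(ST+UP*.11); move_to(p,q)
im=get_image("wrist");cv2.imwrite("pics/w1.png",im["frame"])
Pc=cloud(im).reshape(-1,3);Q=Pc[(abs(Pc[:,0]-.45)<.03)&(abs(Pc[:,1]-.08)<.03)&(Pc[:,2]>.19)&(Pc[:,2]<.23)]
print(len(Q),Q.mean(0) if len(Q) else 0)
t=state();print(t["time"],t["ee_pos"])
p,q=pose(ST+UP*.012); move_l(p,.12); close(); t=state();print(t["time"],t["ee_pos"],t["finger_gap"],t["finger_force"],t["ft_force"])
p,q=pose(ST+UP*.20); move_l(p,.2); t=state();print(t["time"],t["finger_gap"],t["ft_force"],t["moment"])
im=get_image("side");cv2.imwrite("pics/s2.png",im["frame"][100:400,200:520])
from fit import *
P=cloud(im)
for lab,lo,hi,r,c0 in [("shank",(.42,.05,.25),(.48,.11,.315),.005,(.45,.08,.28)),("head",(.42,.05,.18),(.48,.11,.243),.014,(.45,.08,.22))]:
    Q=box(P,lo,hi);c,a,e=fitcyl(Q,r,c0,UP);print(lab,len(Q),c.round(4),a.round(3),e.round(4),Q[:,2].min().round(4) )
E
```

```text
1388 [0.44950084 0.0833499  0.21273686]
2.4667 [0.45087754 0.08046206 0.27214519]
4.4583 [0.45076835 0.07971715 0.17400058] 0.021569087440622938 29.998715221881866 [-0.08890548 -0.13945013 -0.27159527]
5.55 0.02147878530661565 [ 0.05577101  0.36000576 -1.21322888] [-0.0787197   0.06358814 -0.00274169]
shank 162 [0.4497 0.0794 0.28  ] [ 0.003 -0.015  1.   ] 0.0009 0.2501
head 302 [0.4508 0.0842 0.22  ] [0.017 0.03  0.999] 0.0019 0.1968
```

View pics/s2.png

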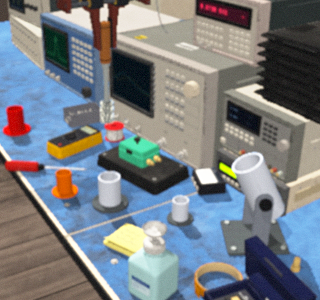

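The brush is out of the stand and hangs straight from the fingers (crop about 105,60). Next is the dish.

```bash
python3 - <<'E'
from h import *
p,q=pose(DISH+UP*.05); move_to(p,q)
p,q=pose(DISH+UP*.006,rad=DISH*[1,1,0]); move_l(p,.12,q); hold(.2); f0=state()["ft_force"]; print(state()["time"],f0)
d=.004; 
while d>-.026:
    p,_=pose(DISH+UP*d); move_l(p,.03)
    s=state(); f=s["ft_force"]-f0
    print(round(d*1e3,1),round(s["time"],2),f.round(2),s["ee_pos"].round(4)[2]-.162)
    if f[2]>12.5: break
    d-=.0015 if f[2]<5 else .001
hold(.3); s=state(); print((s["ft_force"]-f0).round(2))
im=get_image("side");cv2.imwrite("pics/press.png",cv2.resize(im["frame"][230:430,250:450],(600,600)))
E
```

```text
7.4333 [-0.3059308  -0.12085623 -0.84342592]
4.0 7.68 [ 0.1   0.06 -0.1 ] 0.13999999999999999
2.5 7.93 [-0.08  0.93  0.  ] 0.1383
1.0 8.18 [0.41 0.32 0.47] 0.1369
-0.5 8.43 [-0.39 -0.13  0.62] 0.13559999999999997
-2.0 8.68 [0.87 0.55 1.77] 0.1342
-3.5 8.93 [ 0.46 -0.58  2.48] 0.1327
-5.0 9.18 [1.37 0.63 3.74] 0.13110000000000002
-6.5 9.43 [ 0.25 -1.05  3.8 ] 0.1297
-8.0 9.68 [ 0.02 -0.12  5.06] 0.12810000000000002
-9.0 9.93 [0.28 0.64 6.03] 0.1272
-10.0 10.18 [0.48 0.28 6.48] 0.1263
-11.0 10.43 [-0.22  0.74  6.92] 0.12539999999999998
-12.0 10.68 [0.3  0.28 7.53] 0.12460000000000002
-13.0 10.93 [-0.55  0.29  7.13] 0.1237
-14.0 11.18 [ 0.37 -0.05  8.64] 0.12299999999999997
-15.0 11.43 [-0.75  1.02 12.6 ] 0.12289999999999998
[-0.56  0.47 12.04]
```

View pics/press.png

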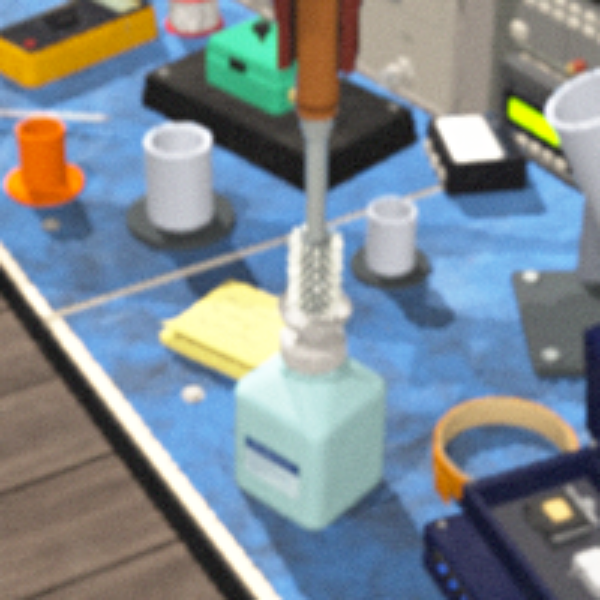

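The bristle end sits centred on the dish (315,310), with the head compressed and the dish down at its stop (12 N, 13 mm travel). Now the pot.

```bash
python3 - <<'E'
from h import *
p,_=pose(DISH+UP*.07); move_l(p,.12); hold(.15)
p,q=pose(pot(.12),AX,RP); move_to(p,q)
p,_=pose(pot(.085),AX,RP); move_l(p,.12); s=state(); print(s["time"],s["ee_pos"]-p)
im=get_image("side");im2=get_image("scene")
a=cv2.resize(im["frame"][180:380,360:560],(400,400));b=cv2.resize(im2["frame"][160:290,370:500],(400,400))
cv2.imwrite("pics/pot.png",np.hstack([a,b]))
from fit import *
P=cloud(im); e=pot(.085)
# shank and head seen from the side camera, distance along the axis
Q=box(P,(.55,-.2,.15),(.72,-.05,.4));h=(Q-PV)@AX
for lab,lo,hi,r in [("shank",.138,.20,.005),("head",.09,.125,.014)]:
    S=Q[(h>lo)&(h<hi)];d=S-PV;d=d-np.outer(d@AX,AX);S=S[np.linalg.norm(d,axis=1)<.03]
    c,ax,er=fitcyl(S,r,pot((lo+hi)/2),AX);o=c-PV;print(lab,len(S),(o-AX*(o@AX)).round(4),ax.round(3),AX.round(3),er.round(4))
E
```

```text
13.9167 [-5.54457066e-05 -1.01391640e-03 -9.56085942e-04]
shank 183 [-0.0021 -0.0008 -0.001 ] [-0.442  0.084  0.893] [-0.448  0.099  0.889] 0.0008
head 260 [-0.0009  0.0037 -0.0008] [-0.49   0.085  0.868] [-0.448  0.099  0.889] 0.0016
```

View pics/pot.png

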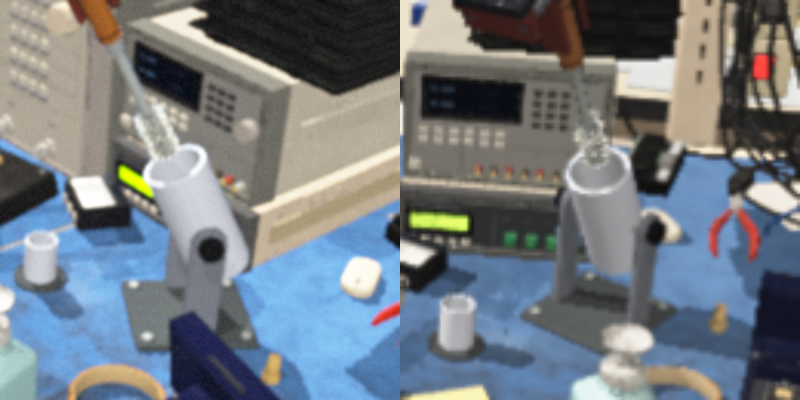

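Both views show the brush lined up with the pot's mouth (side crop 160,145; scene crop 595,150), and the measured offset is under 4 mm. Going in.

```bash
python3 - <<'E'
from h import *
def go(z,v): p,_=pose(pot(z),AX,RP); move_l(p,v)
go(0,.08); hold(.2); f0=state()["ft_force"]; print(state()["time"],f0)
def F():
    f=state()["ft_force"]-f0; return f@AX, np.linalg.norm(f-AX*(f@AX))
z=-.008; ok=True; zc=None
for n in range(3):
    while True:
        go(z,.03); a,l=F(); print(n+1,round(z*1e3,1),round(a,2),round(l,2))
        if l>8 or z<-.06: ok=False;break
        if a>4.7: 
            hold(.1);a=np.mean([F()[0],(hold(.05),F()[0])[1]]); print(" avg",a.round(2),np.round((state()["ee_pos"]-pose(pot(0),AX,RP)[0])@AX,4))
            if a>4.6: break
        z-=.002 if a<1.5 else .001
    if not ok: break
    hold(.3); print("pressed",F(),state()["time"])
    go(.044,.1); hold(.15); print("back",((state()["ee_pos"]-pose(pot(0),AX,RP)[0])@AX).round(4),state()["time"],state()["finger_gap"])
    if n<2:
        z+=.002; go(z+.006,.1)
print(ok)
E
```

```text
15.425 [ 0.48553597  0.17555902 -0.6584937 ]
1 -8.0 0.13 0.7
1 -10.0 0.76 1.39
1 -12.0 0.5 0.78
1 -14.0 0.26 0.66
1 -16.0 0.35 0.27
1 -18.0 0.31 0.41
1 -20.0 0.16 0.29
1 -22.0 -0.21 1.01
1 -24.0 0.54 0.41
1 -26.0 0.11 0.61
1 -28.0 0.06 0.7
1 -30.0 -0.31 1.17
1 -32.0 -0.35 0.7
1 -34.0 0.04 0.85
1 -36.0 0.77 0.26
1 -38.0 2.43 0.55
1 -39.0 2.75 1.4
1 -40.0 4.86 1.37
 avg 5.54 -0.0397
pressed (np.float64(5.602626296966073), np.float64(0.6066310713230372)) 20.5417
back 0.0429 21.6833 0.021843580734346283
2 -38.0 2.19 0.35
2 -39.0 2.98 0.65
2 -40.0 4.57 1.17
2 -41.0 6.67 0.49
 avg 6.85 -0.0404
pressed (np.float64(6.084092636051941), np.float64(0.7564172680036781)) 24.1417
back 0.0429 25.2917 0.0214512941441829
3 -39.0 3.25 1.03
3 -40.0 4.62 1.61
3 -41.0 6.16 1.85
 avg 6.05 -0.0402
pressed (np.float64(5.844235974281286), np.float64(1.2067858708937185)) 27.5083
back 0.0429 28.6583 0.021519928421843287
True
```

```bash
python3 - <<'E'
from h import *
p,_=pose(pot(.15),AX,RP); move_l(p,.12)
p,q=pose(ST+UP*.20); move_to(p,q)
p,q=pose(ST+UP*.095,rad=ST); move_l(p,.15,q); hold(.2); print(state()["time"],state()["ee_pos"]-p)
im=get_image("side");im2=get_image("scene")
cv2.imwrite("pics/ret.png",np.hstack([cv2.resize(im["frame"][170:330,230:390],(400,400)),cv2.resize(im2["frame"][190:310,280:400],(400,400))]))
from fit import *
for n,I in(("side",im),("scene",im2)):
    P=cloud(I)
    for lab,z0,z1,r in [("shank",.145,.205,.005),("head",.10,.135,.014),("cup",.02,.066,.024)]:
        Q=box(P,(.415,.045,z0),(.485,.115,z1));c,a,e=fitcyl(Q,r,(.45,.08,(z0+z1)/2),UP);print(n,lab,len(Q),c.round(4),a.round(3),e.round(4))
E
```

```text
31.55 [ 3.70581191e-04 -1.04750005e-05  1.15846145e-03]
side shank 126 [0.4507 0.0796 0.175 ] [-0.015 -0.02   1.   ] 0.0008
side head 185 [0.4518 0.084  0.1175] [-0.036  0.069  0.997] 0.0016
side cup 517 [0.4501 0.0799 0.043 ] [-0.026 -0.059  0.998] 0.0013
scene shank 80 [0.4517 0.0781 0.175 ] [-0.019  0.02   1.   ] 0.0009
scene head 111 [0.4559 0.0808 0.1175] [-0.044 -0.008  0.999] 0.0017
scene cup 297 [0.4515 0.0781 0.043 ] [-0.061 -0.049  0.997] 0.0014
```

View pics/ret.png

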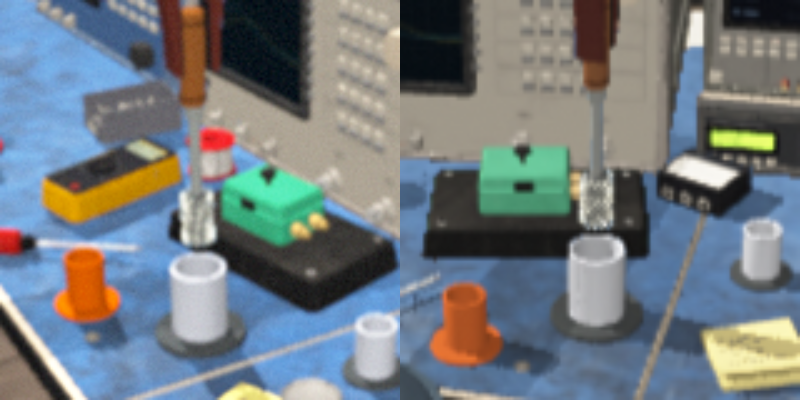

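The brush hangs upright directly over its cup in both views (side 198,220; scene 597,200). I'll lower it until it touches, then let go.

```bash
python3 - <<'E'
from h import *
f0=state()["ft_force"]
def go(z,v): p,_=pose(ST+UP*z); move_l(p,v)
go(.022,.08); z=.02
while z>.004:
    go(z,.03); f=state()["ft_force"]-f0; print(round(z,4),f.round(2))
    if f[2]>1.6 or np.hypot(f[0],f[1])>6: break
    z-=.0015
gripper_open(); hold(.4); print(state()["time"],state()["finger_gap"])
go(.13,.12); hold(.5)
im=get_image("side");im2=get_image("scene")
cv2.imwrite("pics/end.png",np.hstack([cv2.resize(im["frame"][190:420,230:460],(400,400)),cv2.resize(im2["frame"][190:330,320:460],(400,400))]))
from fit import *
P=np.concatenate([cloud(I).reshape(-1,3) for I in(im,im2)])
Q=box(P,(.42,.04,.14),(.48,.12,.205));print(fitcyl(Q,.011,(.45,.08,.17),UP),box(P,(.42,.04,.14),(.48,.12,.24))[:,2].max())
print(state()["time"])
E
```

```text
0.02 [ 0.31  0.62 -0.3 ]
0.0185 [-0.37  0.14 -0.17]
0.017 [-0.61  0.09  0.99]
0.0155 [-0.15  0.05 -0.04]
0.014 [ 0.16 -0.06 -0.77]
0.0125 [-1.01  0.07  0.08]
0.011 [-0.89  0.61  2.62]
35.9667 0.08767555250081753
(array([0.45121785, 0.07999999, 0.17      ]), array([-0.00111081,  0.0161142 ,  0.99986954]), np.float64(0.0010905111794128905)) 0.22141910751599325
37.7083
```

View pics/end.png

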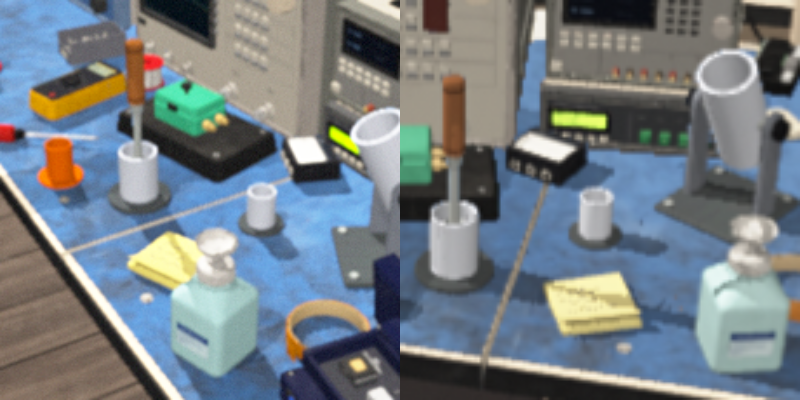

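The brush stands upright in its stand (side 136,130; scene 455,170), the dispenser is upright with its dish up, and nothing else has been disturbed.

```bash
python3 -c "
from bench import *
print(job_done())"
```

```text
the job is handed in; nothing more can be done
None
```

The job is handed in at about 38 s of the 72 s limit, verdict not shown: dish pressed to its stop (12 N) and released, three pot strokes at about 6 N, and the brush left upright in its stand with the dispenser standing.

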